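# Fit the drinking bottle to the cage

### The arm

A 6-joint arm with a two-finger parallel gripper is mounted at the origin on the work surface. World frame = base frame: x ahead of the robot, y to its left, z up, the work surface at z = 0. Lengths are in m, angles in rad, forces in N, time in s.
With the tool pointing down it reaches from about 0.425 to 0.95 m from the base axis. Payload 14.7 kg.
Tool frame: the origin (TCP) lies midway between the tips of the shut fingers; the grasp point (between the pads) lies behind it (tcp_to_grasp is the z of the grasp point in the tool frame, in m); z points along the fingers, y is the line along which they close (so a half turn about z gives the same grasp; the last joint's range is limited). The gripper opens to 85 mm and grips with 20 to 120 N. Pads are 22 mm wide; open, the fingers measure 114 mm over their backs; the gripper's body (76 mm by 85 mm) begins 54 mm behind the grasp point. The pads swing forward as they close: fully open they stand 13 mm farther back than shut.
Start: joints at [1.26, 0.48, 1.596, -0, 1.065, -0.047], TCP at [0.169, 0.628, 0.231] pointing down, gripper open.
Joint ranges: [-2.75, 2.75], [-0.82, 2.05], [0.23, 2.67], [-1.56, 4.7], [0.09, 2.69], [-2.92, 2.92]. Speed limits (rad/s): [1.89, 1.89, 2.39, 3.01, 3.01, 3.01].

### API

Orientations are given as [roll, pitch, yaw] about the fixed x, y, z axes, in that order (R = Rz(yaw) Ry(pitch) Rx(roll)).
In Python, from bench import get_state, capture, camera_model, finish_job, boxes_of, silhouettes, tip_of, tcp_to_grasp gives the robot as it stands.
- The arm moves only by the shell command python3 -m pendant 'ROWS'. ROWS is JSON, a list of rows, each a list of 3 entries, a list of its own where there are three numbers: the turn, a rotation vector about the tool's x, y, z normalised to -1 to 1, where 1 is 180 degrees, then the shift along the tool's x, y, z normalised to -1 to 1, where 1 is 0.2 m, then the finger opening in mm, from 0 to 85.4. In form: [[[ax, ay, az], [x, y, z], hand], ...]. A call has 1 to 20 rows; each row shifts and turns the commanded pose from where the row before left it, along the tool's axes as they then stand; what a row does not reach is not made up. A row lasts 1/10 s, in which the tool goes at most 50 mm and 8.59 degrees, less where a joint would pass 70% of its speed; a pose out of reach is approached as far as the arm can. A call with a number of a shift or a turn outside -1 to 1 is refused whole. A call with a gripper value outside its range is refused whole. The fingers move at their own pace and stop on an object; the grip force is fixed at half the most. Time passes only in rows, so rows that do not move let the fingers close. It gives the time, the measured TCP pose, the force, the opening and the grip force at its end, in the units of the state.
- get_state(): the state, without advancing time (a new reading comes with each control period).
- capture(name): name is "side" or "top" or "wrist"; returns (picture, depth): 400x640x3 uint8, blue, green, red; 400x640 float32, m along the optical axis (not along the pixel's ray), 0 where there is no reading.
- camera_model(name): a dict with "camera_matrix" (3x3 intrinsics, pixels), "k1" (the pictures are not rectified: a ray, as slopes to the right and down, at radius r is drawn at 1 + k1 r^2 times it, then the intrinsics apply), "camera_from_world" (4x4, takes a point from world to camera coordinates). Camera axes: x right, y up, looking along -z (the intrinsics and any distortion apply to the point x, -y, -z); pixel columns grow to the right and rows downward; lengths in m; the calibration is good to about 2 mm. A picture is of the moment at which its call begins: read the wrist's pose just before it. camera_model takes no time and is no camera call; for the wrist camera it gives the pose at the moment of the call.
- finish_job(): hands the job in; it is judged then, once.
Trained networks look in the newest picture that a camera, given by its name, has taken for a name from the list of things; names that differ only in an ending like _2 or _b are one class to them, and where a whole thing is asked for, a point or a joint stands for the part that bears it (a point fixed in the world has none). Each returns a list of dicts, best first, with "conf" (0 to 1); they miss things now and then, are a little off and sometimes report something else, mostly with a low value. They report only what shows in the picture. A call takes as long as a camera call. They do not tell look-alikes from the thing itself.
- boxes_of(camera, thing): "position" ([x, y, z] in m, in world coordinates, good to about 4 mm: the middle of the surface that is visible of it).
- silhouettes(camera, thing): "mask" (400x640 bool, what is visible of it).
- tip_of(camera, thing): "position" ([x, y, z] in m, in world coordinates, good to about 4 mm: a listed point, or the origin of a listed thing).
The state is a dict: "time_s": time; "joint_pos": joint angles; "joint_velocities": joint speeds; "joint_torque": joint torques, N m; "tool_pos": TCP position; "orientation": TCP orientation; "ft_force": force on the tool from outside, world axes, zero at the start; "moment": the same for the moment, N m; "grip_width": finger opening in m; "grip_force": force on a finger pad.
Only numpy, scipy, OpenCV 4.12 (cv2) and the standard library are available. Lean on these libraries where they do the work, as an engineer would, in place of code of your own. Each camera call takes 0.05 s, during which the arm holds its last target. There are 200 camera calls.

### The job

Get the empty animal cage ready: take the round drinking bottle out of the bottle rack and lower it, tube down and without dropping it, into the bottle hole in the cage lid, until its cap sits flat on the lid. Let go and leave it standing upright there; leave the square bottle in the rack.

Things in the scene. Friction and masses are not known exactly. Their poses are not given: they have to be found in the camera images.
- bottle_mid (a point): Round drinking bottle (loose, rigid, empty, 90 g), tube down. From the top: round frosted plastic body 46 mm wide, 64 tall; steel cap 52 wide, 15 thick; steel tube 10 wide, 45 long, round tip. The point is the middle of the plastic body on the axis: 32 mm below the flat top, 47 above the cap's flat underside, 92 above the tube's tip. z points up along the bottle.
- square_mid (a point): Square drinking bottle in the rack's other place (loose, 90 g), to be left there: same cap and tube as the round one, but a frosted plastic body 44 x 44 mm, 64 mm tall; its top is 139 mm above the bench, so pass over it with room for the tube. The point is the middle of that body.
- rack: Fixed steel bottle rack, 90 (x) x 220 (y) mm, top 60 mm above the bench. Origin under its centre, on the bench; z up. Two 24 mm holes at y = -60 and +60 mm. In each a bottle hangs, its cap on the rack's top and its tube down the hole (lift straight up by more than 45 mm). Which bottle is in which hole varies.
- lid_hole (a point): Centre of the round 36 mm bottle hole at the top face of the lid of a fixed steel cage, 160 (x) x 260 (y) mm, lid 120 mm above the bench; z up. The hole is in the middle of a flat plate, 160 x 120 mm, 6 thick, that covers the +y end of the lid (60 mm from that end); the rest is wire bars along x, too close for the tube. 80 mm are free below the hole.
Things that resemble listed ones, but are neither listed nor needed, are in the scene too. Leave any black or turquoise look-alike of the part that bears bottle_mid alone.

How it is judged:
By the outcome, as a careful person would: the job done as asked, in the order asked, and still so for the second after the job is handed in, with the robot touching nothing.
It also fails if it takes over 35 s, if anything falls off the work surface, if the arm or the gripper's body presses on something with over 40 N, if the wrist force passes 120 N, or if a joint passes its speed limit or range.

## Working session

There is one attempt and no reset: what is moved stays moved. The work goes in short steps, Python scripts to look and compute and a shell command to move; the robot and the scene stay as the last step left them, time stands still between calls to the robot, and variables do not carry over. Pictures are saved under pics/ and viewed, at most 10 in all, crops included, and the job is handed in when it is done.

```bash
ls; mkdir -p pics; python3 - <<'E'
from bench import *
import cv2
s=get_state();print({k:s[k] for k in('time_s','tool_pos','orientation','grip_width','ft_force')},tcp_to_grasp if not callable(tcp_to_grasp) else tcp_to_grasp())
for c in("side","top"):
    im,d=capture(c);cv2.imwrite(f"pics/{c}0.png",im)
    for t in("bottle_mid","square_mid","rack","lid_hole"):
        print(c,t,[(round(r["conf"],2),[round(float(v),3) for v in r["position"]]) for r in tip_of(c,t)])
E
```

```text
pics
{'time_s': 0.0, 'tool_pos': array([0.16933387, 0.62713458, 0.23065141]), 'orientation': array([-3.14036881e+00, -6.05385718e-05,  2.87779648e+00]), 'grip_width': 0.08535418409566681, 'ft_force': array([-0.54165844, -0.45081787,  0.64739133])} -0.0187
side bottle_mid [(0.7, [0.675, 0.249, 0.091]), (0.65, [0.554, 0.201, 0.109]), (0.58, [0.507, 0.076, 0.094])]
side square_mid [(0.89, [0.537, 0.321, 0.105])]
side rack [(0.84, [0.547, 0.257, -0.002])]
side lid_hole [(0.79, [0.555, -0.127, 0.12])]
top bottle_mid [(0.91, [0.674, 0.254, 0.092]), (0.87, [0.508, 0.082, 0.094]), (0.79, [0.564, 0.201, 0.11])]
top square_mid [(0.9, [0.534, 0.318, 0.11])]
top rack [(0.97, [0.545, 0.261, 0.003])]
top lid_hole [(0.63, [0.556, -0.128, 0.118])]
```

View pics/side0.png

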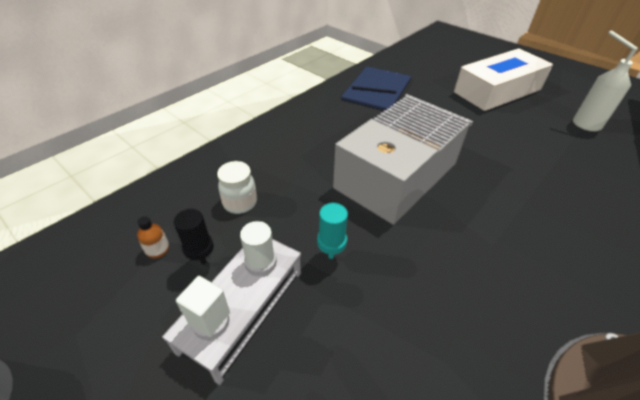

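View pics/top0.png

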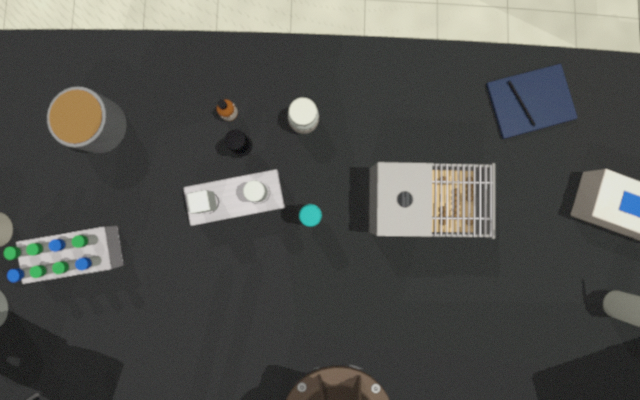

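The white round bottle is in the rack's −y hole at about (0.56, 0.20): side px (257,248), top px (254,191). The turquoise look-alike (top px 310,215) and the black one (237,143) stand beside it. The lid hole is at top px (405,199).

```bash
cat > h.py <<'E'
import numpy as np, cv2
from bench import *
from scipy.spatial.transform import Rotation as Ro
def ray(m,px,z):
    "pixel -> world point on the plane z"
    K=np.array(m["camera_matrix"],float);T=np.linalg.inv(np.array(m["camera_from_world"]))
    u=cv2.undistortPoints(np.array([[px]],float),K,np.array([m["k1"],0,0,0],float))[0,0]
    u0=(np.array(px)-K[[0,1],[2,2]])/K[[0,1],[0,1]]
    for _ in range(20): u=u0/(1+m["k1"]*(u@u))
    d=T[:3,:3]@np.array([u[0],-u[1],-1]);o=T[:3,3]
    return o+d*(z-o[2])/d[2]
def pts(c,m,mask,d):
    v,u=np.nonzero(mask&(d>0));K=np.array(m["camera_matrix"],float)
    x0=np.c_[(u-K[0,2])/K[0,0],(v-K[1,2])/K[1,1]];x=x0.copy()
    for _ in range(20): x=x0/(1+m["k1"]*(x**2).sum(1,keepdims=True))
    z=d[v,u];P=np.c_[x[:,0]*z,-x[:,1]*z,-z,np.ones(len(z))]
    return (P@np.linalg.inv(np.array(m["camera_from_world"])).T)[:,:3]
def go(p):
    s=get_state();R=Ro.from_euler("xyz",s["orientation"])
    return np.round(R.inv().apply(np.array(p)-s["tool_pos"])/0.2,3)
E
python3 - <<'E'
from h import *
for c in("top","side"):
    im,d=capture(c);m=camera_model(c)
    for r in silhouettes(c,"bottle_mid"):
        P=pts(c,m,r["mask"],d);t=P[P[:,2]>P[:,2].max()-.008]
        print(c,round(r["conf"],2),P.mean(0).round(3),P[:,2].max().round(3),"top face",t.mean(0).round(4),((t.max(0)+t.min(0))/2).round(4),len(t))
    p=d[190:208,395:415] if c=="top" else d[135:158,370:405]
m=camera_model("top");im,d=capture("top")
M=np.zeros(d.shape,bool);M[165:235,378:430]=1
P=pts("top",m,M,d);pl=np.median(P[:,2]);v,u=np.nonzero(M&(d>0));low=P[:,2]<pl-.02
hp=[u[low].mean(),v[low].mean()];print("lid z",pl,"hole px",hp,low.sum(),ray(m,hp,.12))
print(go([.56,.2,.26]))
E
```

```text
top 0.82 [0.513 0.08  0.118] 0.127 top face [0.512  0.0814 0.1234] [0.5116 0.0816 0.1235] 330
top 0.64 [0.559 0.198 0.125] 0.142 top face [0.5605 0.2016 0.1385] [0.5604 0.2017 0.1384] 361
top 0.64 [0.67  0.246 0.1  ] 0.127 top face [0.6717 0.2498 0.123 ] [0.6717 0.2495 0.1229] 349
side 0.9 [0.661 0.254 0.095] 0.127 top face [0.669  0.2516 0.1243] [0.6717 0.2514 0.1227] 512
side 0.83 [0.551 0.209 0.113] 0.142 top face [0.5586 0.2046 0.1395] [0.5606 0.2036 0.138 ] 607
side 0.57 [0.505 0.091 0.096] 0.127 top face [0.5098 0.0847 0.1244] [0.5109 0.0828 0.123 ] 489
lid z 0.1195595762182905 hole px [np.float64(403.73), np.float64(198.795)] 200 [ 0.5524466  -0.12180159  0.12      ]
[-2.442 -1.555 -0.143]
```

```bash
python3 -m pendant '[[[0,0,0],[-0.163,-0.104,-0.01],85],[[0,0,0],[-0.163,-0.104,-0.01],85],[[0,0,0],[-0.163,-0.104,-0.01],85],[[0,0,0],[-0.163,-0.104,-0.01],85],[[0,0,0],[-0.163,-0.104,-0.01],85],[[0,0,0],[-0.163,-0.104,-0.01],85],[[0,0,0],[-0.163,-0.104,-0.01],85],[[0,0,0],[-0.163,-0.104,-0.01],85],[[0,0,0],[-0.163,-0.104,-0.01],85],[[0,0,0],[-0.163,-0.104,-0.01],85],[[0,0,0],[-0.163,-0.104,-0.01],85],[[0,0,0],[-0.163,-0.104,-0.01],85],[[0,0,0],[-0.163,-0.104,-0.01],85],[[0,0,0],[-0.163,-0.104,-0.01],85],[[0,0,0],[-0.163,-0.104,-0.01],85],[[0,0,0],[0,0,0],85],[[0,0,0],[0,0,0],85]]'
python3 - <<'E'
from h import *
m=camera_model("wrist");im,d=capture("wrist");cv2.imwrite("pics/w1.png",im)
print(get_state()["joint_pos"].round(2),get_state()["orientation"].round(4))
for r in silhouettes("wrist","bottle_mid"):
    P=pts("wrist",m,r["mask"],d);t=P[P[:,2]>P[:,2].max()-.008]
    print(round(r["conf"],2),P[:,2].max().round(3),t.mean(0).round(4),((t.max(0)+t.min(0))/2).round(4),(t.max(0)-t.min(0)).round(3),len(t))
print(go([.5605,.202,.25]))
E
```

```text
time_s: 2.45
tool_pos: [0.5604, 0.1981, 0.2611]
orientation: [-3.142, -0.0, 2.876]
ft_force: [-0.1, 1.3, -0.3]
grip_width: 0.0854
grip_force: 0.0
[ 0.29  0.37  1.69  0.    1.07 -1.02] [-3.1416e+00 -6.0000e-04  2.8771e+00]
0.57 0.126 [0.5108 0.0831 0.123 ] [0.5113 0.0819 0.1221] [0.046 0.045 0.008] 2461
0.55 0.126 [0.6692 0.2463 0.1233] [0.6719 0.2474 0.1216] [0.046 0.042 0.008] 1557
[-0.001  0.014  0.056]
```

View pics/w1.png

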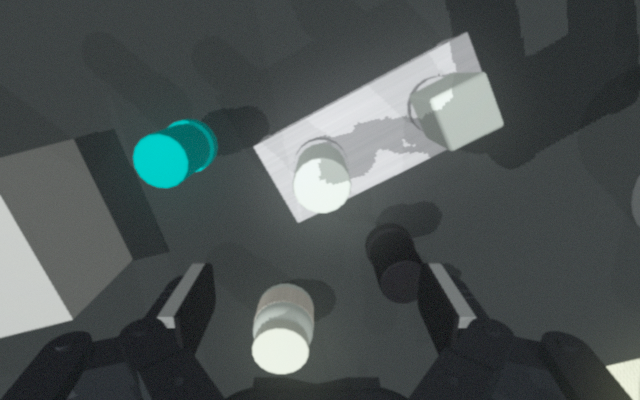

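The wrist view shows the round bottle's top face at px (322,185) in the rack, with the square bottle at (472,112). The turquoise one is at (161,160), the black one at (397,275) and a jar at (280,350). I'll measure the bottle's top face from depth.

```bash
python3 - <<'E'
from h import *
m=camera_model("wrist");im,d=capture("wrist")
M=np.zeros(d.shape,bool);M[140:225,285:360]=1
P=pts("w",m,M,d);t=P[(P[:,2]>.134)]
c=cv2.minEnclosingCircle(t[:,:2].astype(np.float32)*1000);print(c,np.median(t[:,2]),len(t),np.percentile(t,[1,99],axis=0).mean(0))
print(go([c[0][0]/1000,c[0][1]/1000,.095]))
E
```

```text
((560.7923583984375, 202.6730499267578), 22.818096160888672) 0.13844035417830272 2552 [0.56031307 0.20255411 0.13775998]
[-0.003  0.017  0.831]
```

```bash
python3 -m pendant '[[[0,0,0],[-0.002,0.017,0.12],85],[[0,0,0],[0,0,0.12],85],[[0,0,0],[0,0,0.12],85],[[0,0,0],[0,0,0.12],85],[[0,0,0],[0,0,0.12],85],[[0,0,0],[0,0,0.1],85],[[0,0,0],[0,0,0.08],85],[[0,0,0],[0,0,0.06],85],[[0,0,0],[0,0,0],85],[[0,0,0],[0,0,0],85],[[0,0,0],[0,0,0],30],[[0,0,0],[0,0,0],30],[[0,0,0],[0,0,0],30],[[0,0,0],[0,0,0],30],[[0,0,0],[0,0,0],30],[[0,0,0],[0,0,0],30],[[0,0,0],[0,0,0],30],[[0,0,0],[0,0,0],30]]'
```

```text
time_s: 4.4
tool_pos: [0.5618, 0.2021, 0.0942]
orientation: [3.141, 0.001, 2.878]
ft_force: [-2.4, -1.0, 9.3]
grip_width: 0.0446
grip_force: 60.3
```

```bash
python3 -m pendant '[[[0,0,0],[0,0,-0.03],30],[[0,0,0],[0,0,-0.06],30],[[0,0,0],[0,0,-0.1],30],[[0,0,0],[0,0,-0.1],30],[[0,0,0],[0,0,-0.1],30],[[0,0,0],[0,0,-0.1],30],[[0,0,0],[0,0,-0.1],30],[[0,0,0],[0,0,-0.1],30],[[0,0,0],[0,0,-0.05],30],[[0,0,0],[0,0,0],30]]'
python3 - <<'E'
from h import *
for c in("side","wrist"):
    im,d=capture(c);cv2.imwrite(f"pics/{c}2.png",im)
    print(c,[(round(r["conf"],2),[round(float(v),3) for v in r["position"]]) for r in tip_of(c,"bottle_mid")],[(round(r["conf"],2),[round(float(v),3) for v in r["position"]]) for r in tip_of(c,"lid_hole")])
print(go([.556,-.125,.24]))
E
```

```text
time_s: 5.4
tool_pos: [0.5622, 0.2022, 0.2431]
orientation: [3.14, 0.002, 2.878]
ft_force: [0.6, -0.1, -0.9]
grip_width: 0.0448
grip_force: 61.3
side [(0.88, [0.508, 0.077, 0.091]), (0.87, [0.675, 0.251, 0.088]), (0.78, [0.558, 0.201, 0.261])] [(0.9, [0.553, -0.127, 0.118])]
wrist [(0.98, [0.512, 0.081, 0.092]), (0.62, [0.672, 0.247, 0.091])] []
[-0.402 -1.584  0.003]
```

View pics/side2.png

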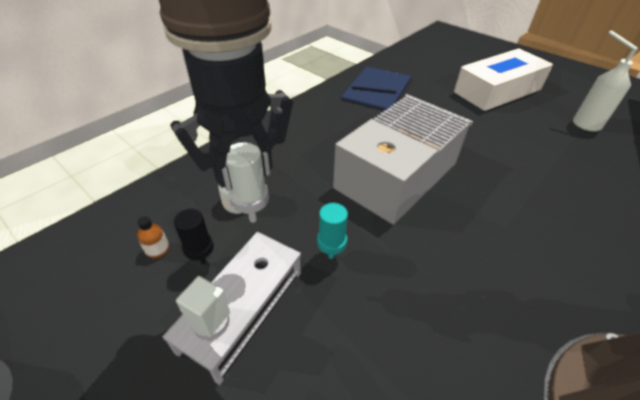

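The bottle is out of its hole and upright in the gripper, with the tube at px (252,215). The square bottle is undisturbed at (205,305). I'll go halfway and view the hole with the wrist camera.

```bash
python3 -m pendant '[[[0,0,0],[-0.02,-0.08,0],30],[[0,0,0],[-0.04,-0.16,0],30],[[0,0,0],[-0.04,-0.16,0],30],[[0,0,0],[-0.04,-0.16,0],30],[[0,0,0],[-0.04,-0.16,0],30],[[0,0,0],[-0.03,-0.12,0],30],[[0,0,0],[-0.01,-0.04,0],30],[[0,0,0],[0,0,0],30],[[0,0,0],[0,0,0],30]]'
python3 - <<'E'
from h import *
m=camera_model("wrist");im,d=capture("wrist");cv2.imwrite("pics/w3.png",im)
print(m["camera_from_world"])
for n in("lid_hole",):
    print([(round(r["conf"],2),np.round(r["position"],4)) for r in tip_of("wrist",n)])
print(go([.556,-.126,.24]))
E
```

```text
time_s: 6.6
tool_pos: [0.5579, 0.0209, 0.2411]
orientation: [3.141, -0.0, 2.877]
ft_force: [0.4, 0.6, -0.6]
grip_width: 0.045
grip_force: 61.4
[[ 2.61222519e-01  9.65278585e-01  2.22694497e-04 -1.65817808e-01]
 [-9.15994835e-01  2.47958172e-01 -3.15388978e-01  5.49949322e-01]
 [-3.04493445e-01  8.21827162e-02  9.48962456e-01 -2.21029494e-01]
 [ 0.00000000e+00  0.00000000e+00  0.00000000e+00  1.00000000e+00]]
[(0.58, array([ 0.5543, -0.1254,  0.1216]))]
[-0.182 -0.715  0.006]
```

View pics/w3.png

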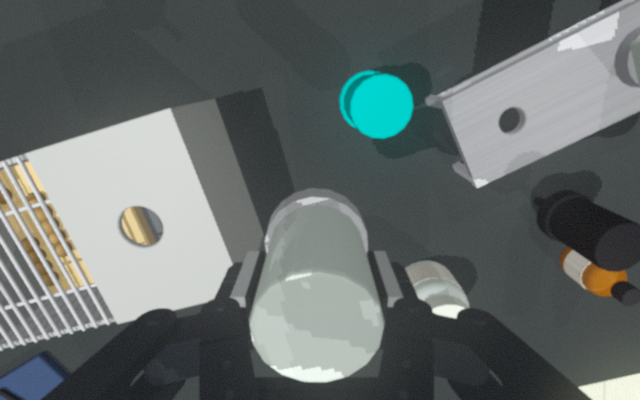

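The hole shows clearly at px (141,226), with the bottle between the pads. I'll fit the rim and locate the held bottle from depth.

```bash
python3 - <<'E'
from h import *
m=camera_model("wrist");im,d=capture("wrist")
x0,y0,x1,y1=105,190,180,262
r=im[y0:y1,x0:x1].astype(float);plate=np.median(r.reshape(-1,3),0)
M=(np.abs(r-plate).max(2)>22).astype(np.uint8);M=cv2.morphologyEx(M,cv2.MORPH_OPEN,np.ones((3,3)))
cs,_=cv2.findContours(M,cv2.RETR_EXTERNAL,cv2.CHAIN_APPROX_NONE);c=cv2.convexHull(max(cs,key=cv2.contourArea))
w=np.array([ray(m,p+[x0,y0],.12)[:2] for p in c[:,0].astype(float)])
print("rim",np.array(cv2.minEnclosingCircle((w*1000).astype(np.float32))[0]).round(1),cv2.minEnclosingCircle((w*1000).astype(np.float32))[1], (np.ptp(w,axis=0)*1000).round(1), plate)
Q=np.zeros(d.shape,bool);Q[260:395,240:395]=1
P=pts("w",m,Q,d);t=P[P[:,2]>.265];z=np.median(t[:,2]);
print("bottle top z",np.percentile(t[:,2],[50,90,99]),np.percentile(t[t[:,2]>.28],[1,99],axis=0).round(4))
for n in("side","top"):
    capture(n);print(n,[(round(q["conf"],2),np.round(q["position"],4)) for q in tip_of(n,"bottle_mid") if q["position"][2]>.2],[np.round(q["position"],4) for q in tip_of(n,"lid_hole")])
capture("wrist");print([np.round(q["position"],4) for q in tip_of("wrist","lid_hole")],get_state()["tool_pos"])
E
```

```text
rim [ 552.8 -124.1] 18.685087203979492 [37.  37.3] [212. 215. 212.]
bottle top z [0.28546032 0.31647674 0.32390258] [[ 0.5349 -0.0008  0.2803]
 [ 0.5765  0.0462  0.3241]]
side [(0.78, array([0.5519, 0.0196, 0.2576]))] [array([ 0.5556, -0.1259,  0.1207])]
top [] [array([0.5473, 0.2621, 0.0062])]
[array([ 0.5549, -0.1221,  0.1219])] [0.55804036 0.02074609 0.2412842 ]
```

```bash
python3 -m pendant '[[[0,0,0],[-0.02,-0.08,0],30],[[0,0,0],[-0.035,-0.14,0],30],[[0,0,0],[-0.035,-0.14,0],30],[[0,0,0],[-0.035,-0.14,0],30],[[0,0,0],[-0.03,-0.127,0],30],[[0,0,0],[-0.02,-0.08,0],30],[[0,0,0],[0,0,0],30],[[0,0,0],[0,0,0],30],[[0,0,0],[0,0,0.06],30],[[0,0,0],[0,0,0.06],30],[[0,0,0],[0,0,0.04],30],[[0,0,0],[0,0,0],30]]'
python3 - <<'E'
from h import *
im,d=capture("side");cv2.imwrite("pics/side4.png",cv2.resize(im[60:260,280:520],None,fx=3,fy=3))
print([(round(q["conf"],2),np.round(q["position"],4)) for q in tip_of("side","bottle_mid")]);print(get_state()["tool_pos"])
E
```

```text
time_s: 8.35
tool_pos: [0.5541, -0.1243, 0.2075]
orientation: [3.142, -0.003, 2.879]
ft_force: [0.2, -0.6, -0.8]
grip_width: 0.0448
grip_force: 61.5
[(0.94, array([0.6703, 0.2512, 0.0886])), (0.83, array([0.5103, 0.0758, 0.0929])), (0.7, array([ 0.5473, -0.1255,  0.2233]))]
[ 0.5548919  -0.12472429  0.20892529]
```

View pics/side4.png

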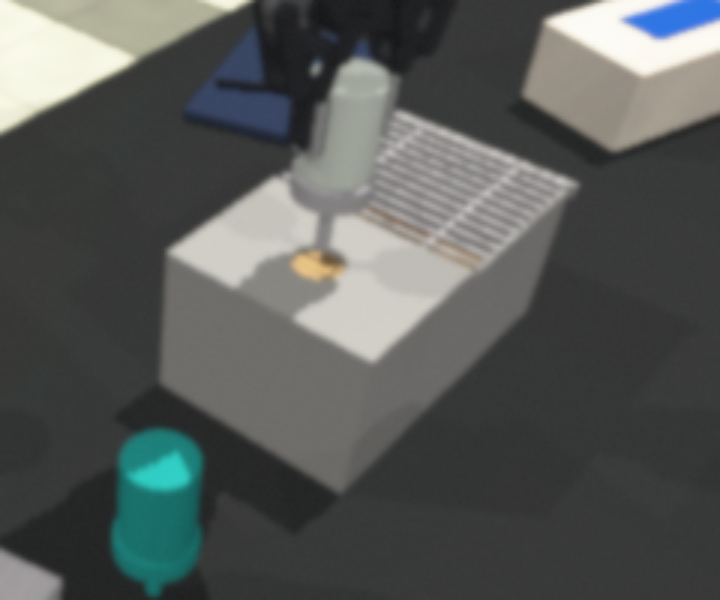

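The tip is at crop px (322,248), about 10 mm above the hole centre (320,265), so it is well aligned. I'll lower it most of the way, then go gently.

```bash
python3 -m pendant '[[[0,0,0],[0,0,0.03],30],[[0,0,0],[0,0,0.05],30],[[0,0,0],[0,0,0.05],30],[[0,0,0],[0,0,0.05],30],[[0,0,0],[0,0,0.03],30],[[0,0,0],[0,0,0.02],30],[[0,0,0],[0,0,0],30],[[0,0,0],[0,0,0],30]]'
```

```text
time_s: 9.25
tool_pos: [0.5552, -0.1251, 0.1635]
orientation: [-3.142, 0.0, 2.878]
ft_force: [0.2, 0.5, 0.1]
grip_width: 0.0447
grip_force: 61.5
```

```bash
python3 -m pendant '[[[0,0,0],[0,0,0.02],30],[[0,0,0],[0,0,0.015],30],[[0,0,0],[0,0,0],30],[[0,0,0],[0,0,0],30]]'; python3 -m pendant '[[[0,0,0],[0,0,0.005],30],[[0,0,0],[0,0,0],30],[[0,0,0],[0,0,0],30]]'; python3 -m pendant '[[[0,0,0],[0,0,0.005],30],[[0,0,0],[0,0,0],30],[[0,0,0],[0,0,0],30]]'
```

```text
time_s: 9.65
tool_pos: [0.555, -0.125, 0.1563]
orientation: [-3.142, -0.0, 2.878]
ft_force: [0.3, -0.1, -0.5]
grip_width: 0.0452
grip_force: 61.5
time_s: 9.95
tool_pos: [0.555, -0.125, 0.1553]
orientation: [-3.142, 0.0, 2.878]
ft_force: [0.2, -0.7, -0.7]
grip_width: 0.045
grip_force: 61.5
time_s: 10.25
tool_pos: [0.555, -0.125, 0.1543]
orientation: [-3.142, -0.0, 2.878]
ft_force: [0.4, -1.2, -2.1]
grip_width: 0.0449
grip_force: 61.5
```

```bash
python3 -m pendant '[[[0,0,0],[0,0,0.005],30],[[0,0,0],[0,0,0],30],[[0,0,0],[0,0,0],30]]'; python3 -m pendant '[[[0,0,0],[0,0,0.003],30],[[0,0,0],[0,0,0],30],[[0,0,0],[0,0,0],30]]'
```

```text
time_s: 10.55
tool_pos: [0.555, -0.1251, 0.1542]
orientation: [-3.142, 0.001, 2.878]
ft_force: [-4.8, 1.2, 15.4]
grip_width: 0.0447
grip_force: 62.9
time_s: 10.85
tool_pos: [0.5551, -0.1251, 0.1541]
orientation: [-3.142, 0.001, 2.878]
ft_force: [-8.3, 1.8, 26.0]
grip_width: 0.0449
grip_force: 63.9
```

Contact at the expected height. I'll relieve the press, open and retreat.

```bash
python3 -m pendant '[[[0,0,0],[0,0,-0.007],30],[[0,0,0],[0,0,0],30],[[0,0,0],[0,0,0],55],[[0,0,0],[0,0,0],70],[[0,0,0],[0,0,0],85],[[0,0,0],[0,0,0],85],[[0,0,0],[0,0,0],85],[[0,0,0],[0,0,0],85],[[0,0,0],[0,0,-0.05],85],[[0,0,0],[0,0,-0.1],85],[[0,0,0],[0,0,-0.15],85],[[0,0,0],[0,0,-0.15],85],[[0,0,0],[0,0,-0.15],85],[[0,0,0],[0,0,-0.1],85],[[0,0,0],[0,0,0],85]]'
python3 - <<'E'
from h import *
im,d=capture("side");cv2.imwrite("pics/side5.png",im)
m=camera_model("wrist");im,d=capture("wrist");cv2.imwrite("pics/w5.png",im)
P=pts("w",m,np.ones(d.shape,bool),d);b=P[(P[:,2]>.19)&(P[:,2]<.21)&(np.hypot(P[:,0]-.554,P[:,1]+.125)<.06)]
print(len(b),b.mean(0).round(4),np.percentile(b[:,2],[2,50,98]),cv2.minEnclosingCircle((b[:,:2]*1000).astype(np.float32)))
E
```

```text
time_s: 12.35
tool_pos: [0.5564, -0.1254, 0.2979]
orientation: [-3.142, 0.005, 2.878]
ft_force: [0.4, -0.8, 0.3]
grip_width: 0.0848
grip_force: 0.0
3140 [ 0.5526 -0.1243  0.1983] [0.19402477 0.19846326 0.19988687] ((554.1592407226562, -124.83788299560547), 22.901290893554688)
```

View pics/side5.png

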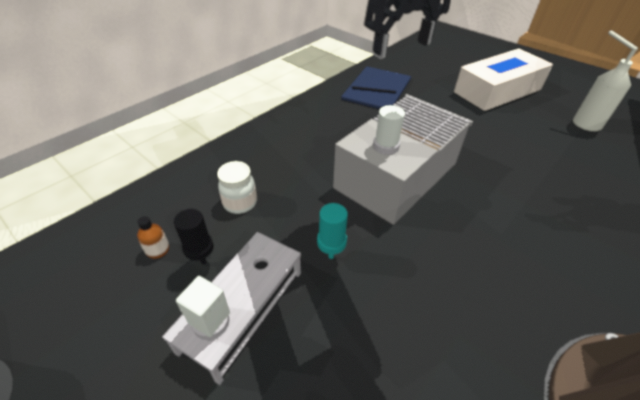

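View pics/w5.png

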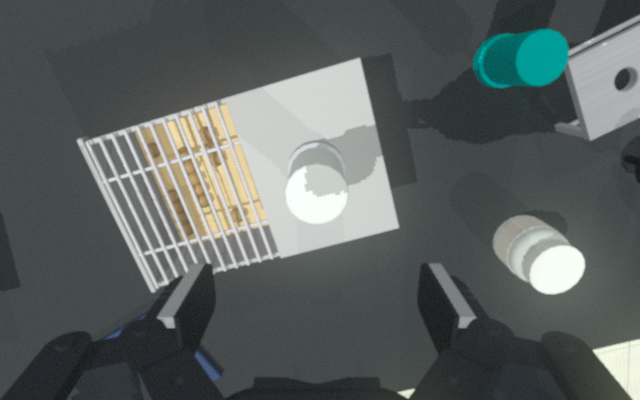

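The bottle stands upright in the lid hole (side px (390,128), wrist px (317,190)). Its top is at z = 0.199, the seated height, at (0.554, −0.125). The square bottle is still in the rack at (205,305), and the gripper is clear.

```bash
python3 -c "
from bench import *
print(finish_job())"
```

```text
the job is handed in; nothing more can be done
None
```

The round bottle now stands upright in the cage-lid hole with its cap on the lid and the gripper clear; the square bottle is still in the rack, and the job was handed in just over 12 s in on the robot's clock.

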